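# Load the sample stage by cap colour and hold it at the mark

## Task

Load the spring-return stage for a measurement: stand the blue-capped vial from the bench upright in the blue tray beside the one already there, and the red-capped vial upright in the red tray. Then take the black handle and pull the carriage out against its spring until its red pointer is level with the yellow mark, and finish while still holding it there, because it springs back if let go. Leave the white-capped vial and everything else on the bench where it is.

Things in the scene. Friction and masses are not known exactly. Their poses are not given: they have to be found in the camera images.
- vial_blue_mid (a point): Sample vial, an upright clear cylinder 24 mm in diameter with a blue cap 25 mm in diameter and 18 mm tall on top; 60 mm tall in all, about 40 g; starts standing on the bench (z = 0) to the right of the stage. This point is its centre, 30 mm above its underside; z points up through the cap.
- vial_loaded_mid (a point): Sample vial, an upright clear cylinder 24 mm in diameter with a blue cap 25 mm in diameter and 18 mm tall on top; 60 mm tall in all, about 40 g; already stands in the blue tray, in the half away from the handle, and stays there. This point is its centre, 30 mm above its underside; z points up through the cap.
- vial_red_mid (a point): Sample vial, an upright clear cylinder 24 mm in diameter with a red cap 25 mm in diameter and 18 mm tall on top; 60 mm tall in all, about 40 g; starts standing on the bench (z = 0) to the right of the stage. This point is its centre, 30 mm above its underside; z points up through the cap.
- vial_white_mid (a point): Sample vial, an upright clear cylinder 24 mm in diameter with a white cap 25 mm in diameter and 18 mm tall on top; 60 mm tall in all, about 40 g; starts standing on the bench (z = 0) to the right of the stage. This point is its centre, 30 mm above its underside; z points up through the cap. Not part of the job: leave it.
- blue_tray (a point): Centre of the inner floor of the blue tray, the left (+y) of the two open trays fixed side by side on the carriage. Inside 80 mm (x) by 60 mm (y), walls 3 mm thick rising 18 mm above this floor, floor 35 mm above the bench. x points away from the handle along the travel, y to the left, z up. The tray moves with the carriage.
- red_tray (a point): Centre of the inner floor of the red tray, the right (-y) of the two open trays fixed side by side on the carriage. Inside 80 mm (x) by 60 mm (y), walls 3 mm thick rising 18 mm above this floor, floor 35 mm above the bench. x points away from the handle along the travel, y to the left, z up. The tray moves with the carriage.
- handle (a point): Black upright handle plate at the robot's end of the carriage: 12 mm thick (x, the travel), 60 mm wide (y), 25 to 95 mm above the bench; pinch it from above across its thickness. This point: its mid-planes, 20 mm below its top. Behind it 50 mm are free before the trays, above a 30 mm wide neck (top at 32 mm) and the green base (top at 20 mm). Pull along -x of this frame. Moves with the carriage.
- pointer (a point): Tip of the red pointer (6 mm wide along x) that sticks out at the left side of the carriage; its top, 48 mm above the bench. Axes as the handle's; moves with the carriage.
- mark (a point): Near edge of the yellow mark blade (6 mm wide along x, top 48 mm above the bench), on a yellow clamp fixed to the scale at the left side of the green base, facing the pointer. It is the target: the pointer's x in this frame is to be 0; at the start it is +50 to +80 mm, which is how far the carriage must be pulled. x points away from the robot along the travel.
- carriage (a joint): How far the carriage is pulled out towards the robot, in m: 0 when home, 0.11 at the end stop. A spring pulls it home with 2.7 N at 0 and 0.9 N more for every 10 mm (about 7 to 10 N at the mark); it does not latch.
- beaker: Clear glass beaker, 68 mm in diameter, 85 mm tall; origin at its underside. Leave it.
- screwdriver: Screwdriver lying on the bench, 170 mm long; origin at its middle, at bench height. Leave it.
- collar: Aluminium collar, 56 mm in diameter, 20 mm tall; origin at its underside. Leave it.

How it is judged:
By the outcome, as a careful person would: the job done as asked, in the order asked, and still so for the second after the job is handed in, while the arm keeps its last pose, push and grip.
It also fails if it takes over 64 s, if anything falls off the work surface, if the arm or the gripper's body presses on something with over 40 N, if the wrist force passes 120 N, or if a joint passes its speed limit or range.

## Robot

A 7-joint arm with a two-finger parallel gripper is mounted at the origin on the work surface. World frame = base frame: x ahead of the robot, y to its left, z up, the work surface at z = 0. Lengths are in m, angles in rad, forces in N, time in s.
With the tool pointing down it reaches from about 0.4 to 0.85 m from the base axis. Payload 10.4 kg.
Tool frame: the origin (TCP) lies at the very end of the fingers, on their centre line; the grasp point (between the pads) lies 19 mm behind it; z points along the fingers, y is the line along which they close (so a half turn about z gives the same grasp; the last joint's range is limited). The gripper opens to 87 mm and grips with 3 to 60 N. Pads are 19 mm wide; open, the fingers measure 117 mm over their backs; the gripper's body (75 mm by 190 mm) begins 51 mm behind the grasp point.
Start: joints at [1.092, 0.332, -0.065, 1.46, 0.022, 1.35, -0.088], TCP at [0.275, -0.561, 0.223] pointing down, gripper open.
Joint ranges: [-2.6, 2.6], [-0.5, 2.12], [-1.47, 1.34], [0.16, 2.42], [-1.27, 4.41], [0.06, 2.06], [-2.6, 2.6]. Speed limits (rad/s): [2.22, 2.22, 2.79, 2.79, 3.14, 3.14, 3.14].

## Interface

Orientations are given as a unit quaternion [x, y, z, w].
In Python, from bench import r gives the robot as it stands.
- The arm moves only by the shell command python3 -m crank 'ROWS' [FORCE]. ROWS is JSON, a list that holds one entry, the list of rows, each a list of 5 numbers: the shift along the tool's x, y, z in mm, then the turn about the tool's z in degrees, then the opening, from -1 (shut) to 1 (fully open). A call has 1 to 20 rows; each row is the pose to reach, as a shift and turn from the pose commanded when the call began, along the tool's axes at that moment; what a row does not reach only later rows make up. A row lasts 1/10 s, in which the tool goes at most 50 mm and 8.59 degrees, less where a joint would pass 70% of its speed; a pose out of reach is approached as far as the arm can. A call with a gripper value outside its range is refused whole. The fingers move at their own pace and stop on an object; FORCE is the grip in N (left out, the last holds). Time passes only in rows, so rows that repeat a pose let the fingers close. It gives the time, the measured TCP pose, the force, the opening and the grip force at its end, in the units of the state.
- r.read_state(): the state, without advancing time (a new reading comes with each control period).
- r.camera(name): name is "side" or "top" or "wrist"; returns a dict with "image" (400x640x3 uint8, red, green, blue), "vfov" (degrees; the focal length in pixels is half the picture's height over the tangent of half this angle, whatever the lens; pixels are square), "cx", "cy" (the principal point, pixels), "eye" and "attitude" of the camera in the world. Camera axes: x right, y down, z forward; pixel columns grow to the right and rows downward; lengths in m; the calibration is good to about 2 mm. A picture is of the moment at which its call begins. There is no depth.
- r.close_job(): hands the job in; it is judged then, once.
The state is a dict: "time": time; "joint_positions": joint angles; "joint_vel": joint speeds; "joint_torque": joint torques, N m; "ee_pos": TCP position; "eef_rot": TCP orientation; "ft_force": force on the tool from outside, world axes, zero at the start; "torque": the same for the moment, N m; "width": finger opening in m; "grip_force": force on a finger pad.
Only numpy, scipy, OpenCV 4.12 (cv2) and the standard library are available. Lean on these libraries where they do the work, as an engineer would, in place of code of your own. Each camera call takes 0.05 s, during which the arm holds its last target. There are 200 camera calls.

## Working session

There is one attempt and no reset: what is moved stays moved. The work goes in short steps, Python scripts to look and compute and a shell command to move; the robot and the scene stay as the last step left them, time stands still between calls to the robot, and variables do not carry over. Pictures are saved under pics/ and viewed, at most 12 in all, crops included, and the job is handed in when it is done.

```bash
mkdir -p pics; ls
python3 - <<'E'
from bench import r
import cv2
for n in("top","side"):
    c=r.camera(n); cv2.imwrite(f"pics/{n}0.png",cv2.cvtColor(c["image"],cv2.COLOR_RGB2BGR))
    print(n,{k:v for k,v in c.items() if k!="image"})
s=r.read_state(); print(s["ee_pos"],s["eef_rot"],s["width"],s["time"])
E
```

```text
pics
top {'vfov': 48.5980735735948, 'cx': 324.12989548996563, 'cy': 195.69075084061348, 'eye': array([0.43514051, 0.00876409, 1.10445494]), 'attitude': array([ 0.71063182, -0.70169312,  0.03397149, -0.03840729])}
side {'vfov': 47.95333389231044, 'cx': 319.15333573711496, 'cy': 200.09809657870912, 'eye': array([0.17643943, 0.54921245, 0.80309643]), 'attitude': array([-0.26469417,  0.89356183, -0.34647919,  0.10694122])}
[ 0.27493988 -0.56088651  0.22180716] [ 9.74143226e-01  2.25930409e-01 -1.84341238e-04 -6.26473445e-04] 0.08729786069216257 0.1
```

View pics/top0.png

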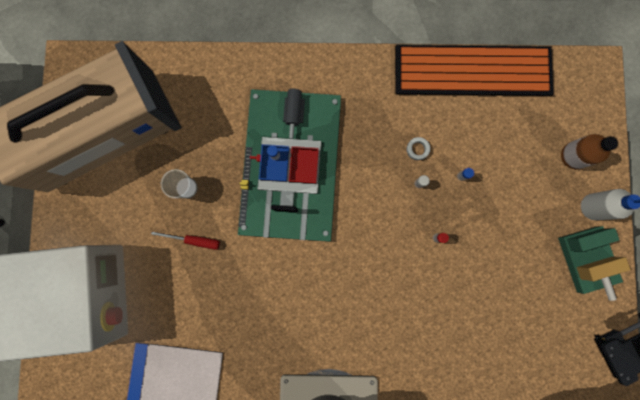

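View pics/side0.png

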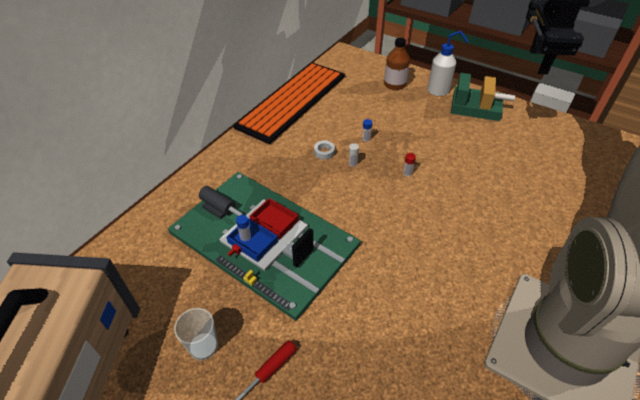

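The top view shows the blue cap at about (468,174), red cap (443,238), white cap (424,182), collar (419,149), blue tray (275,163), red tray (305,165), handle (287,208), pointer (257,158) and mark (245,184). The side view shows the same layout, with the loaded vial in the far half of the blue tray.

```bash
cat > h.py <<'E'
import numpy as np, cv2
from bench import r
from scipy.spatial.transform import Rotation as R
def cast(c,uv,z):
    f=200/np.tan(np.radians(c["vfov"])/2); uv=np.atleast_2d(uv).astype(float)
    d=np.c_[(uv[:,0]-c["cx"])/f,(uv[:,1]-c["cy"])/f,np.ones(len(uv))]
    d=R.from_quat(c["attitude"]).apply(d); e=np.array(c["eye"])
    return e+d*((z-e[2])/d[:,2])[:,None]
def proj(c,p):
    f=200/np.tan(np.radians(c["vfov"])/2)
    q=R.from_quat(c["attitude"]).inv().apply(np.atleast_2d(p)-c["eye"])
    return np.c_[q[:,0]/q[:,2]*f+c["cx"],q[:,1]/q[:,2]*f+c["cy"]]
RNG=dict(blue=[(100,120,60),(130,255,255)],red=[(0,150,70),(8,255,255)],yellow=[(22,150,110),(34,255,255)],green=[(50,80,30),(90,255,255)])
def blobs(c,col,box=(0,0,640,400),amin=12):
    hsv=cv2.cvtColor(c["image"],cv2.COLOR_RGB2HSV); m=cv2.inRange(hsv,*map(np.array,RNG[col]))
    if col=="red": m|=cv2.inRange(hsv,np.array((172,150,70)),np.array((180,255,255)))
    k=np.zeros_like(m); x0,y0,x1,y1=box; k[y0:y1,x0:x1]=255; m&=k
    n,l,s,ce=cv2.connectedComponentsWithStats(m)
    return [(ce[i].round(1),s[i].tolist(),l==i) for i in range(1,n) if s[i,4]>=amin]
def save(c,name,crop=None,k=1):
    im=cv2.cvtColor(c["image"],cv2.COLOR_RGB2BGR)
    if crop: x0,y0,x1,y1=crop; im=im[y0:y1,x0:x1]
    cv2.imwrite("pics/"+name,cv2.resize(im,None,fx=k,fy=k,interpolation=cv2.INTER_CUBIC))
def totool(target):
    s=r.read_state(); return (R.from_quat(s["eef_rot"]).inv().apply(np.array(target)-s["ee_pos"])*1000).round(1)
E
python3 - <<'E'
from h import *
np.set_printoptions(precision=4,suppress=True)
c=r.camera("top")
for col,box,z in [("blue",(455,160,480,185),.055),("red",(430,225,455,250),.055),("blue",(240,130,325,220),.04),("red",(240,130,325,220),.04),("yellow",(230,170,260,200),.048),("green",(235,80,350,250),.02)]:
    for ce,s,m in blobs(c,col,box): print(col,ce,s,cast(c,ce,z)[0])
g=max(blobs(c,"green",(235,80,350,250)),key=lambda t:t[1][4])[2]
h=cv2.convexHull(cv2.findNonZero(g.astype(np.uint8)))
q=cv2.boxPoints(cv2.minAreaRect(cv2.convexHull(cast(c,h[:,0],.02)[:,:2].astype(np.float32))));print(q)
for n,uv,z in [("handle",(287,208),.095),("white",(424,182),.058)]: print(n,cast(c,uv,z))
save(c,"stage_zoom.png",(225,80,355,250),3.5)
s=r.read_state();print(R.from_quat(s["eef_rot"]).as_matrix())
w=r.camera("wrist");print(R.from_quat(w["attitude"]).as_matrix(),w["eye"]-s["ee_pos"],w["vfov"],w["cx"],w["cy"])
E
```

```text
blue [467.8 172.8] [462, 168, 12, 10, 85] [ 0.6022 -0.3266  0.055 ]
red [442.9 237.5] [437, 233, 12, 10, 98] [ 0.4474 -0.2649  0.055 ]
blue [273.9 163.3] [259, 145, 30, 36, 789] [0.6223 0.1395 0.04  ]
red [305.1 165.7] [289, 148, 29, 35, 771] [0.6173 0.0634 0.04  ]
red [255.7 157.4] [250, 155, 10, 6, 36] [0.6363 0.1843 0.04  ]
yellow [243.7 184.1] [240, 180, 8, 9, 59] [0.5693 0.21   0.048 ]
green [265.7 117.8] [247, 90, 42, 65, 1765] [0.7411 0.1654 0.02  ]
green [321.1 159.1] [294, 94, 46, 147, 3554] [0.6377 0.025  0.02  ]
green [254.4 204.7] [239, 160, 27, 76, 1028] [0.5222 0.1874 0.02  ]
green [275.6 198.4] [272, 192, 8, 14, 95] [0.5384 0.1356 0.02  ]
green [286.4 221. ] [269, 193, 33, 46, 904] [0.4831 0.1078 0.02  ]
[[ 0.437   0.0003]
 [ 0.8001 -0.0206]
 [ 0.8064  0.0882]
 [ 0.4433  0.1092]]
handle [[0.5095 0.1003 0.095 ]]
white [[ 0.5783 -0.2212  0.058 ]]
[[ 0.8979  0.4402 -0.0005]
 [ 0.4402 -0.8979  0.0009]
 [-0.0001 -0.001  -1.    ]]
[[ 0.4396 -0.8715 -0.2174]
 [-0.8982 -0.427  -0.1049]
 [-0.0015  0.2414 -0.9704]] [0.0601 0.029  0.1629] 70.04778469340386 318.37240212356284 200.39577605637288
```

View pics/stage_zoom.png

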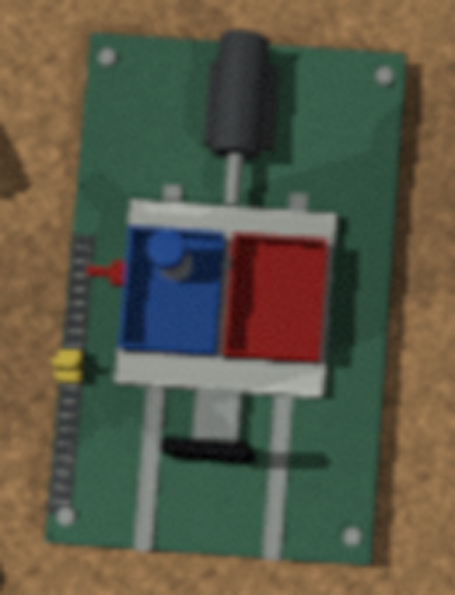

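```bash
python3 -m crank '[[[397,-66,70,29,0.4],[397,-66,70,29,0.4],[397,-66,70,29,0.4],[397,-66,70,29,0.4],[397,-66,70,29,0.4],[397,-66,70,29,0.4],[397,-66,70,29,0.4],[397,-66,70,29,0.4],[397,-66,70,29,0.4],[397,-66,70,29,0.4],[397,-66,70,29,0.4],[397,-66,70,29,0.4]]]' 20
python3 - <<'E'
from h import *
c=r.camera("wrist"); save(c,"w1.png")
for ce,s,m in blobs(c,"blue",amin=100): print(ce,s,cast(c,ce,.055), totool(cast(c,ce,.055)[0]))
E
```

```text
time: 1.4
ee_pos: [0.6012, -0.3294, 0.153]
eef_rot: [1.0, -0.027, -0.0, 0.001]
ft_force: [-0.8, -0.6, -0.5]
width: 0.0609
grip_force: 0.0
[315.6 199.6] [303, 186, 26, 28, 585] [[ 0.60380621 -0.32655466  0.055     ]] [ 2.4 -3.  98. ]
```

View pics/w1.png

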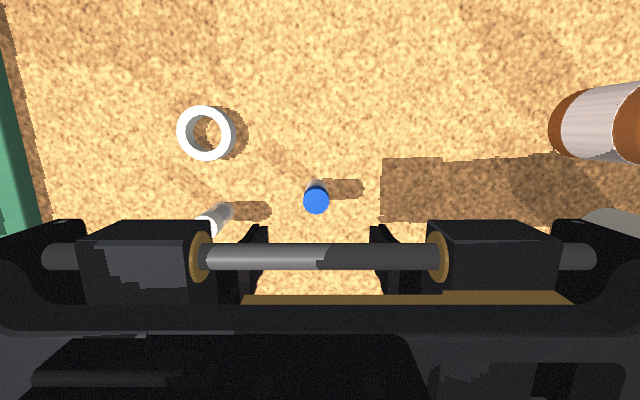

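The wrist view shows the blue cap at (316,200), nearly centred under the tool, with the white vial at about (210,222), clear of the fingers.

```bash
python3 -m crank '[[[3,-3,40,0,0.4],[3,-3,85,0,0.4],[3,-3,115,0,0.4],[3,-3,129,0,0.4],[3,-3,129,0,0.4],[3,-3,129,0,-0.6],[3,-3,129,0,-0.6],[3,-3,129,0,-0.6],[3,-3,129,0,-0.6],[3,-3,129,0,-0.6],[3,-3,129,0,-0.6]]]' 20
python3 -m crank '[[[0,0,0,0,-0.6],[0,0,0,0,-0.6],[0,0,-40,0,-0.6],[0,0,-90,0,-0.6],[0,0,-136,0,-0.6],[0,0,-136,0,-0.6]]]' 20
```

```text
time: 2.55
ee_pos: [0.6058, -0.3245, 0.0238]
eef_rot: [1.0, -0.025, 0.0, 0.0]
ft_force: [0.8, -1.2, 0.8]
width: 0.0238
grip_force: 20.2
time: 3.15
ee_pos: [0.6089, -0.3257, 0.1677]
eef_rot: [1.0, -0.025, 0.005, 0.002]
ft_force: [0.9, 0.2, -0.3]
width: 0.0236
grip_force: 20.2
```

```bash
python3 -m crank '[[[-88,-432,-25,0,-0.6],[-88,-432,-25,0,-0.6],[-88,-432,-25,0,-0.6],[-88,-432,-25,0,-0.6],[-88,-432,-25,0,-0.6],[-88,-432,-25,0,-0.6],[-88,-432,-25,0,-0.6],[-88,-432,-25,0,-0.6],[-88,-432,-25,0,-0.6],[-88,-432,-25,0,-0.6],[-88,-432,-25,0,-0.6],[-88,-432,-25,0,-0.6],[-88,-432,-25,0,-0.6]]]' 20
python3 - <<'E'
from h import *
c=r.camera("wrist"); save(c,"w2.png"); t=r.camera("top"); save(t,"t2.png")
for col in("blue","red","yellow"):
  for ce,s,m in blobs(c,col,amin=100): print(col,ce,s,cast(c,ce,.048)[0])
s=r.read_state();print(R.from_quat(s["eef_rot"]).as_euler("xyz",True))
import pickle;pickle.dump(c,open("w2.pkl","wb"))
E
```

```text
time: 4.45
ee_pos: [0.5398, 0.1099, 0.1843]
eef_rot: [1.0, -0.026, -0.0, 0.0]
ft_force: [-0.7, 0.0, -0.0]
width: 0.0236
grip_force: 20.2
blue [283.9 111.3] [249, 66, 69, 92, 5927] [0.62575639 0.14029694 0.048     ]
blue [318.  280.8] [294, 270, 49, 25, 1057] [0.43587602 0.11628162 0.048     ]
red [357.3 111.2] [324, 67, 70, 91, 6102] [0.62192314 0.06682375 0.048     ]
red [239.9 103. ] [225, 95, 26, 17, 262] [0.63597439 0.18339139 0.048     ]
red [138.9 278. ] [126, 270, 27, 18, 400] [0.45056273 0.32334375 0.048     ]
yellow [228.2 164.8] [213, 156, 22, 20, 132] [0.57543221 0.20300117 0.048     ]
[ 1.79982132e+02  6.14544118e-03 -2.99581251e+00]
```

View pics/w2.png

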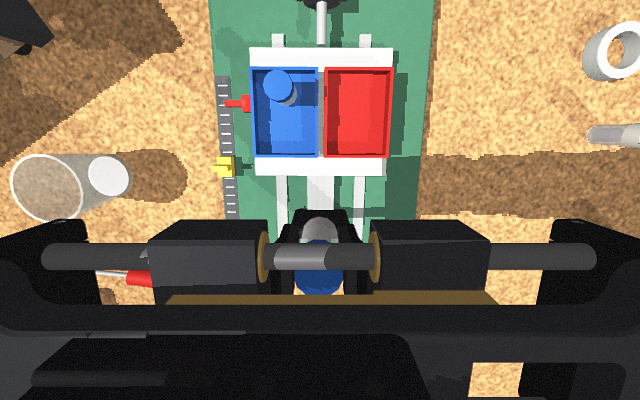

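The wrist view shows the blue tray at rows 66–158 and columns 249–318, red tray 324–394, loaded vial cap at (278,85), pointer tip near (225,103) and mark near (228,166).

Run:
```python
from h import *
import pickle; c=pickle.load(open("w2.pkl","rb")); np.set_printoptions(precision=4,suppress=True)
for col,box in(("blue",(240,55,322,165)),("red",(322,55,400,165))):
  m=blobs(c,col,box,1000)[0][2].astype(np.uint8)
  P=cast(c,cv2.convexHull(cv2.findNonZero(m))[:,0],.053)[:,:2].astype(np.float32)
  (ce,sz,a)=cv2.minAreaRect(P); print(col,np.array(ce),sz,a)
hsv=cv2.cvtColor(c["image"],cv2.COLOR_RGB2HSV)
print("loaded cap",cast(c,(278,85),.094))
for col,box in(("red",(215,90,252,115)),("yellow",(205,150,240,180))):
  m=blobs(c,col,box,20)
  for ce,s,k in m:
    v,u=np.nonzero(k); print(col,s,cast(c,ce,.048))
    if col=="red": print("tip",cast(c,(u.min(),v[u<u.min()+4].mean()),.048), "rows",v[u<u.min()+4].min(),v[u<u.min()+4].max())
    else: print("near edge col",u.max(), cast(c,(u.max(),v[u>u.max()-4].mean()),.048),"rows",v[u>u.max()-4].min(),v[u>u.max()-4].max())
```

```text
blue [0.6236 0.14  ] (0.06564534455537796, 0.08591604232788086) 86.87189483642578
red [0.6194 0.0675] (0.06620167940855026, 0.08503309637308121) 86.93951416015625
loaded cap [[0.6439 0.1383 0.094 ]]
red [225, 95, 26, 17, 262] [[0.636  0.1834 0.048 ]]
tip [[0.6368 0.1982 0.048 ]] rows 100 106
yellow [213, 156, 22, 20, 132] [[0.5754 0.203  0.048 ]]
near edge col 234 [[0.5741 0.1971 0.048 ]] rows 156 175
```

```bash
python3 -m crank '[[[61,-34,0,0,-0.6],[61,-34,0,0,-0.6],[61,-34,0,0,-0.6],[61,-34,40,0,-0.6],[61,-34,80,0,-0.6],[61,-34,105,0,-0.6],[61,-34,118,0,-0.6],[61,-34,124,0,-0.6],[61,-34,125,0,-0.6],[61,-34,125,0,-0.6]]]' 20
python3 -m crank '[[[0,0,0,0,-0.6],[0,0,0,0,-0.1],[0,0,0,0,-0.1],[0,0,0,0,-0.1],[0,0,0,0,-0.1],[0,0,-15,0,0],[0,0,-50,0,0],[0,0,-100,0,0],[0,0,-120,0,0],[0,0,-120,0,0]]]'
```

```text
time: 5.55
ee_pos: [0.6029, 0.1425, 0.0609]
eef_rot: [1.0, -0.025, 0.001, -0.0]
ft_force: [0.0, -0.9, -0.4]
width: 0.0238
grip_force: 20.2
time: 6.55
ee_pos: [0.6042, 0.1432, 0.1849]
eef_rot: [1.0, -0.025, 0.004, -0.001]
ft_force: [-0.2, -0.5, 0.1]
width: 0.0437
grip_force: 0.0
```

```bash
python3 -m crank '[[[-30,90,0,0,0.4],[-60,180,0,0,0.4],[-134,414,28,0,0.4],[-134,414,28,0,0.4],[-134,414,28,0,0.4],[-134,414,28,0,0.4],[-134,414,28,0,0.4],[-134,414,28,0,0.4],[-134,414,28,0,0.4],[-134,414,28,0,0.4],[-134,414,28,0,0.4],[-134,414,28,0,0.4],[-134,414,28,0,0.4],[-134,414,28,0,0.4]]]'
python3 - <<'E'
from h import *
c=r.camera("wrist")
for ce,s,m in blobs(c,"red",(200,100,440,330),amin=100): print(ce,s,cast(c,ce,.057), totool(cast(c,ce,.057)[0]))
t=r.camera("top"); save(t,"t3.png",(225,80,355,250),3)
for ce,s,m in blobs(t,"blue",(240,130,325,220)): print(ce,s)
E
```

```text
time: 7.95
ee_pos: [0.4481, -0.2633, 0.1517]
eef_rot: [1.0, -0.024, 0.0, 0.0]
ft_force: [-0.4, 0.1, 0.6]
width: 0.0612
grip_force: 0.0
[320. 202.] [307, 188, 27, 29, 609] [[ 0.44901899 -0.26438347  0.057     ]] [ 1.1  0.8 94.7]
[273.5 162.6] [258, 145, 31, 36, 870]
```

View pics/t3.png

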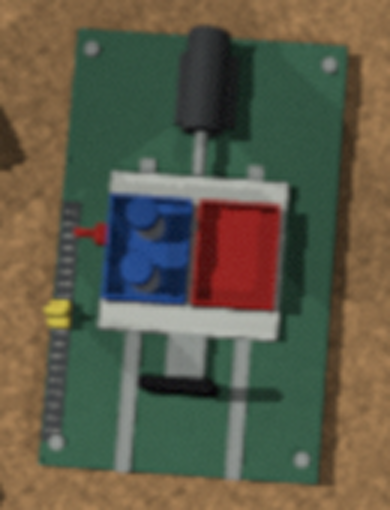

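The zoomed top view shows both blue-capped vials upright in the blue tray, caps at crop (142,215) and (140,270). The red cap is centred under the gripper.

```bash
python3 -m crank '[[[1,1,40,0,0.4],[1,1,85,0,0.4],[1,1,115,0,0.4],[1,1,128,0,0.4],[1,1,128,0,0.4],[1,1,128,0,-0.6],[1,1,128,0,-0.6],[1,1,128,0,-0.6],[1,1,128,0,-0.6],[1,1,128,0,-0.6],[1,1,128,0,-0.6],[1,1,128,0,-0.6]]]' 20
python3 -m crank '[[[0,0,0,0,-0.6],[0,0,-40,0,-0.6],[0,0,-90,0,-0.6],[0,0,-140,0,-0.6],[0,0,-160,0,-0.6],[0,0,-160,0,-0.6],[0,0,-160,0,-0.6]]]'
python3 -c "
from h import *
print(totool([.6184,.0676,.0602]))"
```

```text
time: 9.25
ee_pos: [0.4486, -0.2654, 0.0238]
eef_rot: [1.0, -0.025, 0.0, 0.0]
ft_force: [-0.4, 0.5, 2.7]
width: 0.024
grip_force: 20.0
time: 9.95
ee_pos: [0.4482, -0.2653, 0.183]
eef_rot: [1.0, -0.025, -0.0, -0.0]
ft_force: [-0.7, 0.1, -1.2]
width: 0.0238
grip_force: 20.0
[ 153.2 -341.   122.8]
```

```bash
python3 -m crank '[[[153,-341,0,0,-0.6],[153,-341,0,0,-0.6],[153,-341,0,0,-0.6],[153,-341,0,0,-0.6],[153,-341,0,0,-0.6],[153,-341,0,0,-0.6],[153,-341,0,0,-0.6],[153,-341,0,0,-0.6],[153,-341,0,0,-0.6],[153,-341,0,0,-0.6],[153,-341,0,0,-0.6]]]'
python3 -m crank '[[[0,0,0,0,-0.6],[0,0,40,0,-0.6],[0,0,80,0,-0.6],[0,0,105,0,-0.6],[0,0,118,0,-0.6],[0,0,123,0,-0.6],[0,0,123,0,-0.6],[0,0,123,0,-0.6]]]'
```

```text
time: 11.05
ee_pos: [0.6178, 0.0658, 0.1823]
eef_rot: [1.0, -0.026, -0.001, 0.001]
ft_force: [0.0, -0.9, -0.4]
width: 0.0243
grip_force: 20.0
time: 11.85
ee_pos: [0.6194, 0.0676, 0.0622]
eef_rot: [1.0, -0.025, 0.001, -0.0]
ft_force: [-0.7, 0.0, -0.5]
width: 0.0239
grip_force: 20.0
```

```bash
python3 -m crank '[[[0,0,2.5,0,-0.6],[0,0,2.5,0,-0.6],[0,0,2.5,0,-0.1],[0,0,2.5,0,-0.1],[0,0,2.5,0,-0.1],[0,0,2.5,0,-0.1],[0,0,-15,0,0],[0,0,-50,0,0],[0,0,-100,0,0],[0,0,-140,0,0],[0,0,-140,0,0]]]'
python3 -c "
from h import *
s=r.read_state();print(np.round(s['joint_positions'],2),totool([.509,.108,.195]))"
```

```text
time: 12.95
ee_pos: [0.6212, 0.0682, 0.2072]
eef_rot: [1.0, -0.025, 0.005, -0.001]
ft_force: [0.6, -0.8, 0.7]
width: 0.0433
grip_force: 0.0
[ 0.11  0.36 -0.38  1.48  0.13  1.32 -1.9 ] [-114.2  -34.    11.2]
```

```bash
python3 -m crank '[[[-114,-34,11,10,0],[-114,-34,11,20,0],[-114,-34,11,30,0],[-114,-34,11,40,0],[-114,-34,11,90,0],[-114,-34,11,90,0],[-114,-34,11,90,0],[-114,-34,11,90,0],[-114,-34,11,90,0],[-114,-34,11,90,0],[-114,-34,11,90,0],[-114,-34,11,90,0],[-114,-34,11,90,0],[-114,-34,11,90,0]]]'
python3 - <<'E'
from h import *
c=r.camera("wrist"); save(c,"w4.png")
print(np.round(r.read_state()['joint_positions'],2), proj(c,[[.509,.108,.095],[.5742,.1971,.048],[.6368,.1982,.048]]))
E
```

```text
time: 14.35
ee_pos: [0.522, 0.1067, 0.1806]
eef_rot: [0.824, -0.566, -0.033, 0.015]
ft_force: [17.5, -22.2, 15.3]
width: 0.0435
grip_force: 0.0
[-1.28  0.52  1.33  1.75 -0.52  1.38 -2.6 ] [[326.65562302 206.96535971]
 [238.47363665 247.3283266 ]
 [181.10599835 230.44037857]]
```

View pics/w4.png

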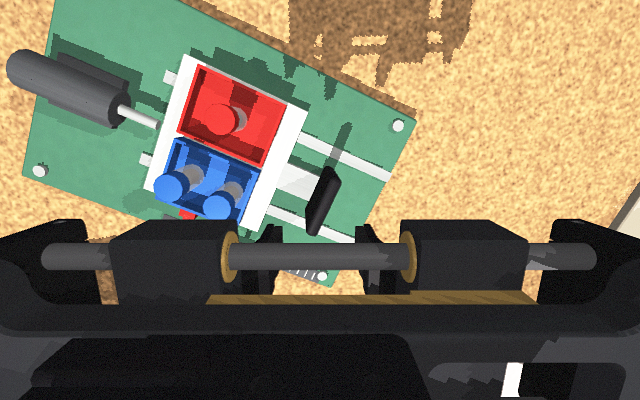

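The wrist view shows the red vial standing at (222,120) and blue vials at (170,188) and (217,205), all upright, with the handle at (322,200). The last joint ran to its limit, so I turn the other way.

```bash
python3 -m crank '[[[0,0,0,-8,0],[0,0,-10,-16,0],[0,0,-10,-24,0],[0,0,-10,-32,0],[0,0,-10,-40,0],[0,0,-10,-48,0],[0,0,-10,-56,0],[0,0,-10,-64,0],[0,0,-10,-64,0],[0,0,-10,-64,0]]]'
python3 - <<'E'
from h import *
s=r.read_state();print(np.round(s['joint_positions'],2),R.from_quat(s["eef_rot"]).as_euler("xyz",True),totool([.509,.108,.195]))
E
```

```text
time: 15.4
ee_pos: [0.5235, 0.0992, 0.1898]
eef_rot: [0.998, -0.05, -0.037, -0.004]
ft_force: [0.3, -0.4, 0.3]
width: 0.0435
grip_force: 0.0
[-1.15  0.33  1.09  1.73 -0.32  1.34 -1.65] [-179.74826018    4.20357684   -5.73951504] [-15.7  -7.3  -4. ]
```

```bash
python3 -m crank '[[[0,0,0,0,0],[0,0,0,0,0],[0,0,0,-8,0],[0,0,0,-16,0],[0,0,0,-24,0],[0,0,0,-32,0]]]'
python3 - <<'E'
from h import *
s=r.read_state();print(np.round(s['joint_positions'],2),R.from_quat(s["eef_rot"]).as_euler("xyz",True),totool([.509,.108,.195]))
E
```

```text
time: 16.0
ee_pos: [0.5236, 0.0992, 0.1898]
eef_rot: [0.972, 0.231, -0.034, -0.014]
ft_force: [0.1, -1.0, 0.8]
width: 0.0438
grip_force: 0.0
[-1.06  0.29  0.97  1.73 -0.26  1.33 -1.14] [-177.55711657    3.41875122   26.81485446] [ -9.3 -14.6  -4. ]
```

```bash
python3 -m crank '[[[-9,-15,-4,-8,0],[-9,-15,-4,-16,0],[-9,-15,-4,-24,0],[-9,-15,-4,-32,0],[-9,-15,-4,-40,0],[-9,-15,-4,-48,0],[-9,-15,-4,-56,0],[-9,-15,-4,-60,0],[-9,-15,-4,-60,0],[-9,-15,-4,-60,0]]]'
python3 - <<'E'
from h import *
s=r.read_state();M=R.from_quat(s["eef_rot"]).as_matrix();print(np.round(s['joint_positions'],2),M.round(3),s["ee_pos"])
c=r.camera("wrist"); save(c,"w5.png")
E
```

```text
time: 17.0
ee_pos: [0.5092, 0.1086, 0.195]
eef_rot: [0.729, 0.684, -0.023, -0.029]
ft_force: [-0.5, 0.7, 0.1]
width: 0.0437
grip_force: 0.0
[-0.99  0.21  0.81  1.75 -0.18  1.32 -0.19] [[ 0.065  0.995 -0.072]
 [ 0.998 -0.064  0.011]
 [ 0.007 -0.073 -0.997]] [0.50920613 0.1085501  0.1950412 ]
```

View pics/w5.png

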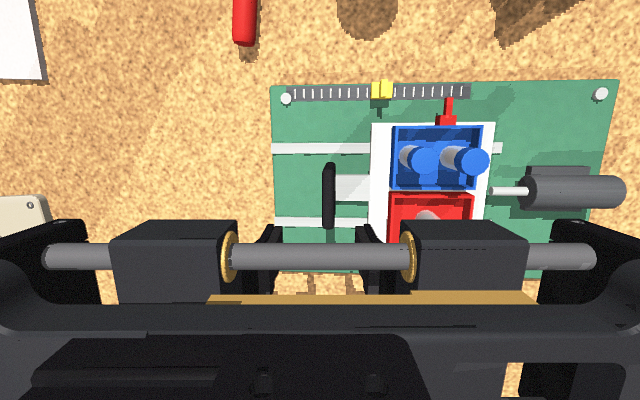

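The wrist view shows the handle at (329,195), pointer tip at (449,98), mark at (382,90), and all three loaded vials upright.

Run:
```python
from h import *
np.set_printoptions(precision=4,suppress=True)
c=r.camera("wrist")
v=c["image"].max(2); m=np.zeros_like(v); m[150:235,310:350]=(v[150:235,310:350]<45)
n,l,s,ce=cv2.connectedComponentsWithStats(m); i=1+s[1:,4].argmax(); x,y,w,h,a=s[i]; print(s[i],ce[i])
print(cast(c,[ce[i],(x,y),(x+w,y),(x,y+h),(x+w,y+h)],.095))
for rr in (170,180,195,210,220): u=np.nonzero(l[rr]==i)[0]; print(rr,cast(c,[(u.min(),rr),(u.max()+1,rr)],.095)[:,:2].ravel())
for col,b in(("red",(435,85,470,125)),("yellow",(365,75,400,105))):
  for ce_,s_,k in blobs(c,col,b): 
    vv,uu=np.nonzero(k)
    print(col,ce_,s_,cast(c,ce_,.048)); 
    q=vv<vv.min()+4 if col=="red" else vv>vv.max()-4
    print(" edge",cast(c,(uu[q].mean(),vv[q].mean()),.048),uu[q].min(),uu[q].max())
```

```text
[322 162  13  67 344] [329.0087 191.625 ]
[[0.5135 0.1182 0.095 ]
 [0.5086 0.1463 0.095 ]
 [0.5205 0.1456 0.095 ]
 [0.5046 0.0814 0.095 ]
 [0.5172 0.0809 0.095 ]]
170 [0.5091 0.1388 0.5202 0.1382]
180 [0.5076 0.1295 0.5188 0.129 ]
195 [0.5067 0.1152 0.519  0.1146]
210 [0.5058 0.1006 0.5182 0.1   ]
220 [0.5052 0.0906 0.5168 0.0901]
red [446.6 113.8] [435, 97, 22, 28, 356] [[0.6346 0.1829 0.048 ]]
 edge [[0.6362 0.1974 0.048 ]] 445 453
yellow [379.4  92.1] [371, 80, 21, 19, 91] [[0.5678 0.2086 0.048 ]]
 edge [[0.5695 0.2037 0.048 ]] 371 391
```

```bash
python3 -m crank '[[[1,3,40,0,0],[1,6,80,0,0],[1,9,115,0,0],[1,11,133,0,0],[1,11,139,0,0],[1,11,139,0,0],[1,11,139,0,0]]]'
python3 -m crank '[[[0,0,0,0,-1],[0,0,0,0,-1],[0,0,0,0,-1],[0,0,0,0,-1],[0,0,0,0,-1],[0,0,0,0,-1]]]' 40
python3 - <<'E'
from h import *
c=r.camera("wrist"); t=r.camera("top")
for c,bs in((c,(("red",(400,40,520,215)),("yellow",(320,20,420,120)))),(t,(("red",(240,130,325,220)),("yellow",(230,170,260,200))))):
 for col,b in bs:
  for ce,s,k in blobs(c,col,b,10): print(col,ce,s)
E
```

```text
time: 17.8
ee_pos: [0.5109, 0.1106, 0.0568]
eef_rot: [0.728, 0.685, -0.022, -0.029]
ft_force: [-0.1, -0.4, 0.7]
width: 0.0431
grip_force: 0.0
time: 18.4
ee_pos: [0.5095, 0.1106, 0.0559]
eef_rot: [0.728, 0.685, -0.023, -0.03]
ft_force: [-7.4, -0.8, 5.5]
width: 0.0138
grip_force: 39.4
red [514.6 115.5] [509, 107, 11, 17, 161]
yellow [408.4  62.7] [393, 37, 27, 42, 473]
red [306.8 162.8] [297, 148, 21, 35, 508]
```

```bash
python3 -m crank '[[[0,-5,0.4,0,-1],[0,-12,0.9,0,-1],[0,-20,1.5,0,-1],[0,-30,2.2,0,-1],[-0.5,-40,2.9,0,-1],[-0.5,-46,3.3,0,-1],[-0.6,-50,3.6,0,-1],[-0.6,-50,3.6,0,-1],[-0.6,-50,3.6,0,-1],[-0.6,-50,3.6,0,-1]]]' 45
python3 - <<'E'
from h import *
c=r.camera("wrist"); save(c,"w6.png",(300,0,600,225),2.6)
import pickle;pickle.dump(c,open("w6.pkl","wb"))
c=r.camera("side"); pickle.dump(c,open("s6.pkl","wb")); c=r.camera("top"); pickle.dump(c,open("t6.pkl","wb"))
E
```

```text
time: 19.5
ee_pos: [0.4606, 0.1134, 0.0559]
eef_rot: [0.728, 0.685, -0.021, -0.028]
ft_force: [6.6, 2.0, -7.7]
width: 0.0132
grip_force: 44.1
```

View pics/w6.png

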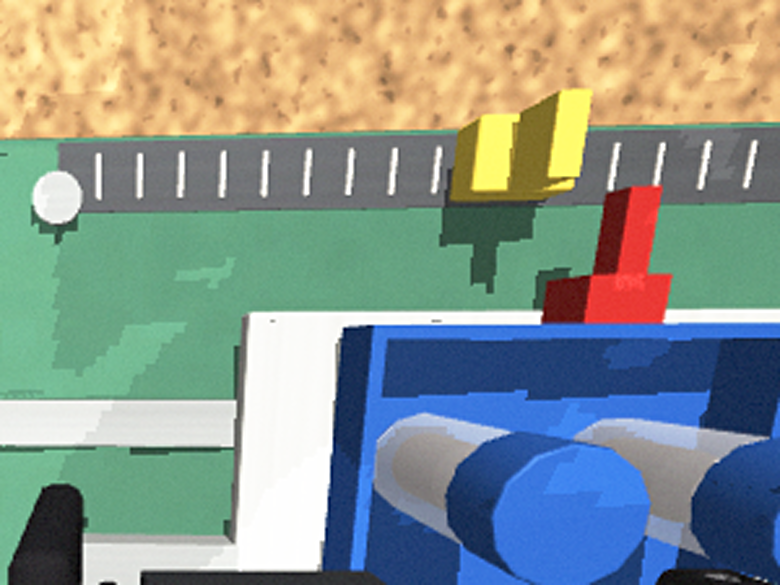

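The close view shows the pointer's top face at its tip around crop (628–662,187), and the mark blade's top face around (555–590, 90–180), so about a 10–15 mm gap remains. One sharper zoom will separate top faces from side faces.

Run:
```python
from h import *
import pickle; c=pickle.load(open("w6.pkl","rb"))
im=cv2.cvtColor(c["image"],cv2.COLOR_RGB2BGR)[30:115,470:570]
cv2.imwrite("pics/z6.png",cv2.resize(im,None,fx=7,fy=7,interpolation=cv2.INTER_NEAREST))
hsv=cv2.cvtColor(c["image"],cv2.COLOR_RGB2HSV)
for v in (50,58,64): print(v,hsv[v,495:530,2])
for v in (76,84,92): print(v,hsv[v,525:558,2])
```

```text
50 [255 255 173 173 127 125 128 129 126 130 126 130 126 127 131 124 123 142
 248 255 255 255 255 255 255 255 255 255 255 255 213 126 131 129 113]
58 [255 175 173 121 125 125 127 130 129 125 127 129 127 129 124 125 159 255
 255 255 255 255 255 255 255 255 255 255 255 151 109 109 103 111 112]
64 [255 172 137 125 128 127 128 126 127 129 125 125 128 130 123 144 248 255
 255 255 255 255 255 255 255 255 255 255 153 105 107 108 107 110 107]
76 [114 110 108 112 109 112 108  99  94  95  92  95  97  95  93  89 112 223
 237 234 234 233 233 232 232 232 235 236 235 114 110 110 107]
84 [160 160 160 160 160 161  93  95  94  95  89  90  92  90  91 148 241 234
 235 232 235 234 234 237 249 248 251 226 163 161 161 159 158]
92 [158 155 160 161 157  96  97  95  89  92  92  92  91 105 188 240 236 234
 234 234 234 235 233 235 236 237 140 167 159 159 159 161 161]
```

View pics/z6.png

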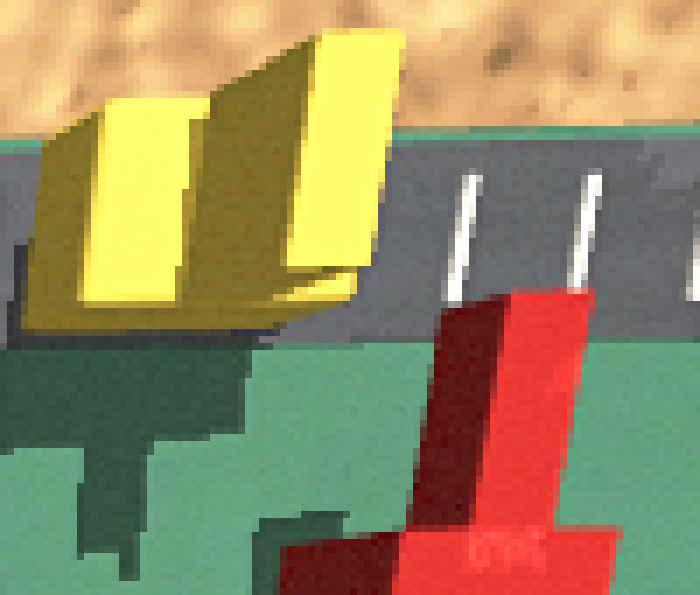

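The zoom shows the blade's top-face near edge centred at full-image pixel (516.5,68.1) and the pointer's tip edge at (548.3,71.7).

Run:
```python
from h import *
import pickle; c=pickle.load(open("w6.pkl","rb"))
p=cast(c,[(516.5,68.1),(548.3,71.7),(510.2,68.1),(523,68.1),(541.9,72),(554.8,72)],.048); print(p)
sx=np.array([np.cos(np.radians(-3.1)),np.sin(np.radians(-3.1)),0])
print((p-p[0])@sx*1000)
```

```text
[[0.57237731 0.20438484 0.048     ]
 [0.58864029 0.20139132 0.048     ]
 [0.56916994 0.20462652 0.048     ]
 [0.57567724 0.20413619 0.048     ]
 [0.58543546 0.20148237 0.048     ]
 [0.59192096 0.20099908 0.048     ]]
[ 0.         16.40107058 -3.21574914  3.30855375 13.19600285 19.6981478 ]
```

```bash
python3 -m crank '[[[0,-5,0.4,0,-1],[-0.1,-10,0.7,0,-1],[-0.2,-14,1,0,-1],[-0.2,-15.5,1.1,0,-1],[-0.2,-15.5,1.1,0,-1],[-0.2,-15.5,1.1,0,-1],[-0.2,-15.5,1.1,0,-1]]]' 45
python3 - <<'E'
from h import *
c=r.camera("wrist"); import pickle;pickle.dump(c,open("w7.pkl","wb"))
im=cv2.cvtColor(c["image"],cv2.COLOR_RGB2BGR)[25:110,510:610]
cv2.imwrite("pics/z7.png",cv2.resize(im,None,fx=7,fy=7,interpolation=cv2.INTER_NEAREST))
E
```

```text
time: 20.35
ee_pos: [0.4453, 0.1143, 0.0559]
eef_rot: [0.728, 0.685, -0.021, -0.028]
ft_force: [7.7, 3.1, -9.7]
width: 0.0134
grip_force: 44.1
```

View pics/z7.png

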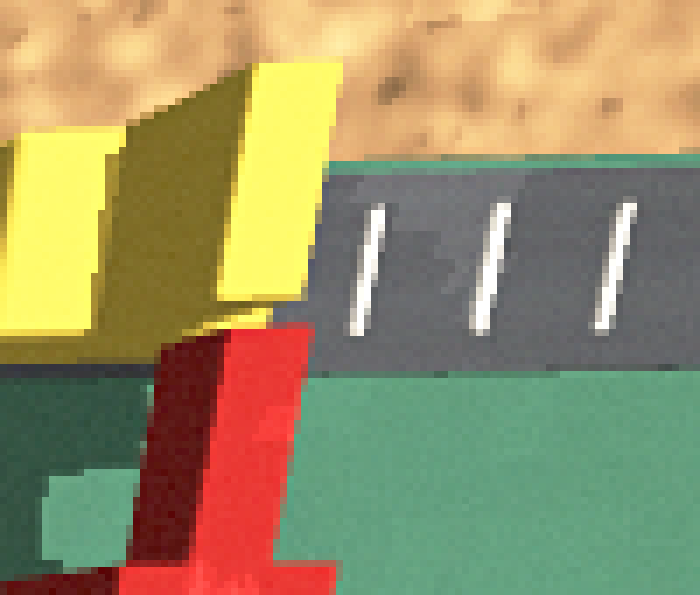

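The pointer's top (crop 228–314 at y 327) nearly lines up with the extrapolated blade (211–299). That offset is about 2.2 px, so roughly 1.1 mm is left to pull.

```bash
python3 -m crank '[[[0,-0.6,0,0,-1],[0,-1.1,0.1,0,-1],[0,-1.1,0.1,0,-1],[0,-1.1,0.1,0,-1],[0,-1.1,0.1,0,-1],[0,-1.1,0.1,0,-1]]]' 45
python3 - <<'E'
from h import *
c=r.camera("wrist")
def edges(m,rows):
    L=[];Rr=[]
    for v in rows: u=np.nonzero(m[v])[0]; L.append(u.min());Rr.append(u.max()+1)
    return np.polyfit(rows,(np.array(L)+Rr)/2,1), np.mean(np.array(Rr)-L)
hsv=cv2.cvtColor(c["image"],cv2.COLOR_RGB2HSV).astype(int)
H,S,V=hsv[...,0],hsv[...,1],hsv[...,2]
y=(abs(H-28)<5)&(S>110)&(V>190); y[:, :538]=False
d=((H<5)|(H>174))&(S>150)&(V>170)
rows=range(38,64); print("yrows",[ (np.nonzero(y[v])[0].min(),np.nonzero(y[v])[0].max()) for v in (38,50,60)])
py,wy=edges(y,rows); d[:,:520]=False
dr=range(74,100); print("rrows",[ (np.nonzero(d[v])[0].min(),np.nonzero(d[v])[0].max()) for v in (74,86,98)])
pr,wr=edges(d,dr)
v=70; print(py,wy,pr,wr,"gap px",np.polyval(pr,v)-np.polyval(py,v))
t=r.camera("side"); save(t,"s8.png",(150,150,400,340),3); print(r.read_state()["time"],r.read_state()["ft_force"])
E
```

```text
time: 21.0
ee_pos: [0.4444, 0.1143, 0.0559]
eef_rot: [0.728, 0.685, -0.021, -0.028]
ft_force: [8.1, 1.8, -10.4]
width: 0.0133
grip_force: 44.1
yrows [(np.int64(548), np.int64(559)), (np.int64(546), np.int64(557)), (np.int64(544), np.int64(555))]
rrows [(np.int64(542), np.int64(553)), (np.int64(540), np.int64(551)), (np.int64(538), np.int64(549))]
[-1.81367521e-01  5.61024444e+02] 12.346153846153847 [-1.74700855e-01  5.61188547e+02] 11.846153846153847 gap px 0.6307692307691468
21.1 [ 8.02470508  2.63406819 -9.38006482]
```

View pics/s8.png

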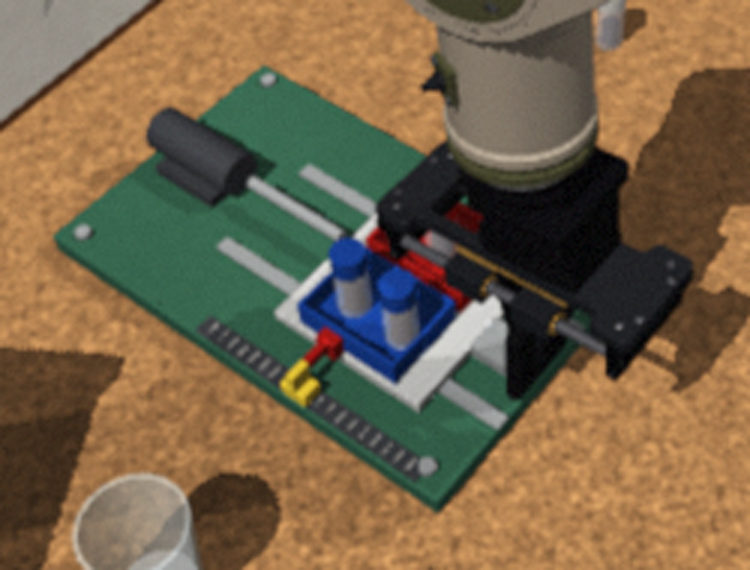

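The side view shows the pointer meeting the yellow mark at (300,375), with both blue vials upright. The remaining offset is about 0.3 mm.

```bash
python3 -c "
from bench import r
print(r.close_job())"
```

```text
the job is handed in; nothing more can be done
None
```

The job is handed in: both vials were placed in their trays (red last seen upright just before the pull, blue after it), and the handle is held at 45 N with the pointer about 0.3 mm from the mark at 21 s; an early wrong-way turn ran the last joint to its range limit (-2.6) with about 32 N at the wrist, and I did not get a verdict.

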